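Pull the dust filter cassette

TASK

Get the filter cassette out of the bench dust box: first push the inlet shutter fully home, then swing the lock lever all the way across behind the shutter's tab, and only then pinch the cassette's two side catches together, lift it straight out and keep holding it, upright and still with the catches pinched, about 10 cm above the box. Finish while holding it there: do not put it down or let go; leave the shutter closed and locked, and do not disturb the other things on the bench.

Things in the scene. Friction and masses are not known exactly. Their poses are not given: they have to be found in the camera images.
- filter_box: low grey metal dust box fixed to the bench, 210 (x) by 290 (y) mm, flat deck 56 mm above the bench; origin at the centre of its underside. Its place and yaw (within 0.35 rad) vary. In its frame: the cassette stands in an open well at (0, 85) mm, the inlet hole is at (40, -75) mm with the shutter running along x between guides 6 mm tall, the lever's pivot is at (-2, -122) mm
- shutter (a joint): travel of the flat steel shutter plate (64 by 62 mm) on the deck, in m: 0 = fully home over the inlet hole, 0.05 = fully open; it closes by sliding along the box's +x. About 3 N of friction; stays where it is left
- shutter_tab (a point): centre of the top edge of the shutter's upright steel tab: 8 mm thick along the box's x, 26 mm wide along y, standing 30 mm above the deck, at the plate's edge on the box's -x side. In the box frame it is at (12 mm minus the joint value, -75 mm); push it along +x
- lever (a joint): lock lever angle, rad: 0 = open, arm pointing to the box's -x from the pivot; 1.571 = locked, at its stop, arm pointing to the box's +y, across behind the shutter's tab. Clockwise from above is towards locked. Friction 0.12 N m (1.4 N at the pin); stays where left. The arm strikes the tab if the shutter is not home
- lever_pin (a point): top centre of the upright round steel pin at the lever's end: 14 mm diameter, 88 mm from the pivot axis, reaching from 8 to 38 mm above the deck; the arm below it is 12 mm wide and lies 8 to 15 mm above the deck
- lever_pivot (a point): lever pivot axis at deck height, fixed to the box, axis vertical
- cassette: grey plastic filter cassette, about 0.35 kg, 80 (x) by 63 (y) by 96 mm tall; origin at the centre of its underside, axes as the box's. Its underside stands 6 mm above the bench and must rise 50 mm to clear the deck; a core 80 by 36 mm with the catches beside it shows 46 mm above the deck. Hooks on the catches, under the well's lips, stop it lifting; it has 2.5 mm of play
- catch_l (a joint): inward travel in m of the spring catch on the cassette's +y side: 0 = out (hooked), 0.007 = fully pinched; hook free from about 0.005. 1.8 N to start, 5 N fully in. The two catches are upright plates 30 mm wide (x), outer faces 64 mm apart when out, 50 mm when pinched; they reach 40 mm above the deck (90 mm above the cassette's underside)
- catch_r (a joint): the same for the catch on the cassette's -y side
- catch_l_face (a point): middle of the outer face (when out) of the +y catch, 75 mm above the cassette's underside; fixed to the cassette, it does not move with the catch
- catch_r_face (a point): the same on the -y side
- flat_chisel: flat steel chisel lying on the bench in front of the box, 200 by 26 by 14 mm; origin at the middle of its underside, long axis x; a bystander, leave it alone
- point_chisel: narrow steel chisel, 210 by 14 by 14 mm, lying; origin at the middle of its underside, long axis x; a bystander, leave it alone
- marble_offcut: white stepped marble offcut, 100 by 60 by 56 mm, on the box's -y side; origin at the centre of its underside; a bystander, leave it alone
- granite_block: dark stone block, 130 by 100 by 65 mm; origin at the centre of its underside; a bystander, leave it alone
- mallet: round steel mallet standing on its head, 68 mm diameter, wooden handle up to 210 mm; origin at the centre of its underside; a bystander, leave it alone
- water_bottle: white plastic bottle, 60 mm diameter, 150 mm tall; origin at the centre of its underside; a bystander, leave it alone
- dust_brush: hand brush lying on the box's +y side, along x; origin under its middle; a bystander, leave it alone
- rubbing_stone: grey rubbing stone, 28 by 60 by 18 mm, lying on the box's deck between the cassette and the deck's -x edge; origin at the centre of its underside; a bystander, leave it alone
Things that resemble listed ones, but are neither listed nor needed, are in the scene too. Leave any brown, green or red look-alike of the cassette alone.

How it is judged:
On the way, in this order (a step that is already met when the one before it is completed fails the run):
1. the shutter is pushed fully home (value of joint shutter below 0.003 m), for 0.2 s.
2. with the shutter home, the lever is swung across to locked (value of joint shutter below 0.003 m and value of joint lever above 1.4 rad), for 0.2 s.
3. both catches are pinched by the fingers (all of step 2 and value of joint each of catch_l, catch_r above 0.005 m and contact force between cassette and the fingers above 2 N), for 0.1 s.
At the end, for the whole second after the job is handed in: shutter within 3 mm of home and lever beyond 1.4 rad; cassette held in the fingers (over 2 N) with both catches pinched in by more than 5 mm, its underside 50 to 204 mm above the deck, tilted under 0.25 rad, still (under 0.03 m/s), and not touching the box (all of step 3 and height (world z) of cassette between 0.106 and 0.26 m and angle between cassette's own z axis and vertical below 0.25 rad and linear speed of cassette below 0.03 m/s and contact force between cassette and filter_box below 0.1 N); the arm keeps its last pose, push and grip.
It fails at once if another thing on the bench or the box is disturbed (moved over 30 mm) (distance of any of flat_chisel, point_chisel, marble_offcut, granite_block, mallet, water_bottle, dust_brush, rubbing_stone from where it was at the start of the episode above 0.03 m).
It also fails if it takes over 64 s, if anything falls off the work surface, if the arm or the gripper's body presses on something with over 40 N, if the wrist force passes 120 N, or if a joint passes its speed limit or range.

ROBOT

A 6-joint arm with a two-finger parallel gripper is mounted at the origin on the work surface. World frame = base frame: x ahead of the robot, y to its left, z up, the work surface at z = 0. Lengths are in m, angles in rad, forces in N, time in s.
With the tool pointing down it reaches from about 0.375 to 0.9 m from the base axis. Payload 3.1 kg.
Tool frame: the origin (TCP) lies on the centre line of the jaws, within the pads' length; the fingertips stand 19 mm ahead of it and the grasp point (between the pads) is the TCP; z points along the fingers, y is the direction in which the jaws open and shut (so a half turn about z gives the same grasp; the last joint's range is limited). The gripper opens to 85 mm and grips with 20 to 120 N. Pads are 22 mm wide; open, the fingers measure 114 mm over their backs; the gripper's body (76 mm by 85 mm) begins 54 mm behind the grasp point. The pads swing forward as they close: fully open they stand 13 mm farther back than shut.
Start: joints at [-1.288, 0.527, 1.433, -0, 1.181, -0.178], TCP at [0.278, -0.559, 0.25] pointing down, gripper open.
Joint ranges: [-3.08, 3.08], [-0.75, 2.2], [0.22, 2.44], [-1.43, 4.57], [0, 2.65], [-2.85, 2.85]. Speed limits (rad/s): [2.79, 2.79, 3.14, 3.14, 3.14, 3.14].

INTERFACE

Orientations are given as a unit quaternion [x, y, z, w].
In Python, from station import manip, imaging, workorder gives the robot as it stands.
- The arm moves only by the shell command python3 -m creep 'ROWS' [FORCE]. ROWS is a JSON object of lists of equal length, an entry for each row: "claw": the finger opening in cm, from 0 to 8.54; "dp": the shift along the tool's x, y, z in cm, a list of three; "roll": the turn about the tool's z in rad. In form: {"claw": [claw, ...], "dp": [[dx, dy, dz], ...], "roll": [roll, ...]}. A call has 1 to 12 rows; each row is the pose to reach, as a shift and turn from the pose commanded when the call began, along the tool's axes at that moment; what a row does not reach only later rows make up. A row lasts 1/10 s, in which the tool goes at most 50 mm and 8.59 degrees, less where a joint would pass 70% of its speed; a pose out of reach is approached as far as the arm can. A call with a gripper value outside its range is refused whole. The fingers move at their own pace and stop on an object; FORCE is the grip in N (left out, the last holds). Time passes only in rows, so rows that repeat a pose let the fingers close. It gives the time, the measured TCP pose, the force and the opening at its end, in the units of the state.
- manip.sense(): the state, without advancing time (a new reading comes with each control period).
- imaging.snapshot(name): name is "scene" or "top" or "wrist"; returns a dict with "image" (420x560x3 uint8, red, green, blue), "z_map" (420x560 float32, m along the optical axis (not along the pixel's ray), 0 where there is no reading), "vfov" (degrees; the focal length in pixels is half the picture's height over the tangent of half this angle, whatever the lens; pixels are square), "cx", "cy" (the principal point, pixels), "R" (3x3) and "t" (3): a world point X has camera coordinates R X + t. Camera axes: x right, y down, z forward; pixel columns grow to the right and rows downward; lengths in m; the calibration is good to about 2 mm. A picture is of the moment at which its call begins.
- workorder.sign_off(): hands the job in, once; it reports no verdict.
The state is a dict: "t": time; "q": joint angles; "qd": joint speeds; "tau": joint torques, N m; "tcp_pos": TCP position; "tool_rot": TCP orientation; "force": force on the tool from outside, world axes, zero at the start; "ft_torque": the same for the moment, N m; "finger_gap": opening from 0.0 (shut) to 1.0 (fully open).
Only numpy, scipy, OpenCV 4.12 (cv2) and the standard library are available. Lean on these libraries where they do the work, as an engineer would, in place of code of your own. Each camera call takes 0.05 s, during which the arm holds its last target.

## Working session

There is one attempt and no reset: what is moved stays moved. The work goes in short steps, Python scripts to look and compute and a shell command to move; the robot and the scene stay as the last step left them, time stands still between calls to the robot, and variables do not carry over. Pictures are saved under pics/ and viewed, and the job is handed in when it is done.

```bash
mkdir -p pics; ls; python3 - <<'E'
from station import manip, imaging
import cv2
s=manip.sense(); print(s)
for n in ["scene","top","wrist"]:
    d=imaging.snapshot(n); cv2.imwrite(f"pics/{n}0.png",d["image"][:,:,::-1]); print(n,d["vfov"],d["cx"],d["cy"],d["R"],d["t"])
    import numpy as np; np.savez(f"pics/{n}0.npz",**{k:v for k,v in d.items()})
E
```

```text
pics
{'t': 0.0, 'q': array([-1.28747133e+00,  5.28480108e-01,  1.43392795e+00, -7.63113061e-06,
        1.18139310e+00, -1.78453776e-01]), 'qd': array([-0.00093993,  0.00120607,  0.00061785, -0.00133907, -0.00042041,
        0.00030721]), 'tau': array([-1.86655205e-03, -4.42355418e+01, -1.78029746e+01, -3.76410862e-04,
        8.36359133e-03,  8.39767722e-06]), 'tcp_pos': array([ 0.27831839, -0.55884228,  0.24931685]), 'tool_rot': array([ 9.73462324e-01,  2.28844673e-01, -6.13989770e-05, -1.10254773e-03]), 'force': array([-0.62635503, -0.59947704,  0.62128175]), 'ft_torque': array([-0.0262267 ,  0.00086101,  0.02004579]), 'finger_gap': 1.0013160603952975}
scene 42.03724345892264 278.24943036499906 210.54905453443322 [[ 0.6481951   0.7614357  -0.00766791]
 [ 0.41582477 -0.36238331 -0.83412714]
 [-0.6379129   0.53748862 -0.55151891]] [-0.39136789 -0.19336652  1.87924884]
top 52.915856954203775 283.4663210986518 210.12334237181966 [[ 0.06419576 -0.99792969  0.00390375]
 [-0.97579942 -0.06359057 -0.20921694]
 [ 0.20903203  0.00962156 -0.97786146]] [-0.02498317  0.63069425  1.01768061]
wrist 58.598552680568595 278.255094078937 206.75740846589136 [[ 0.4459657  -0.89504929 -0.00117128]
 [-0.86039585 -0.42905921  0.27500396]
 [-0.24664465 -0.12163457 -0.96144238]] [-0.62463486 -0.03469569  0.37890133]
```

View pics/scene0.png

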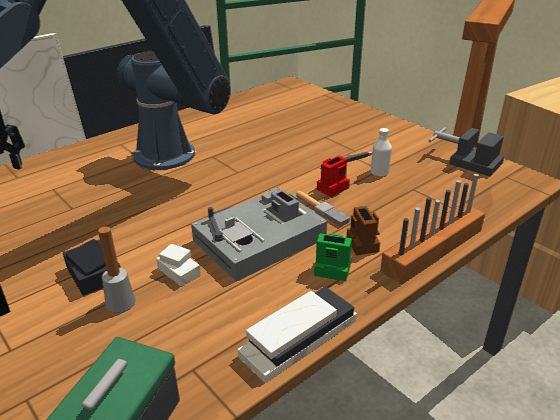

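View pics/top0.png

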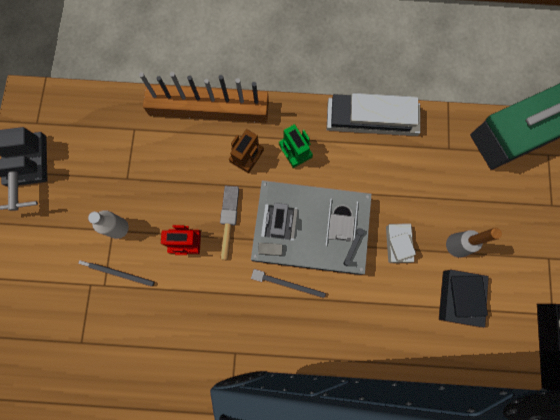

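Scene: the grey box is in the middle, with the grey cassette at about (281,219) in the top view. The look-alikes are red (181,239), green (295,145) and brown (246,150). I'll enlarge the box.

```bash
python3 - <<'E'
import cv2
im=cv2.imread("pics/top0.png")[170:290,240:385]
cv2.imwrite("pics/topc.png",cv2.resize(im,None,fx=5,fy=5,interpolation=cv2.INTER_CUBIC))
im=cv2.imread("pics/scene0.png")[170:290,180:340]
cv2.imwrite("pics/scenec.png",cv2.resize(im,None,fx=5,fy=5,interpolation=cv2.INTER_CUBIC)[:600])
E
```

```text
(no output)
```

View pics/topc.png

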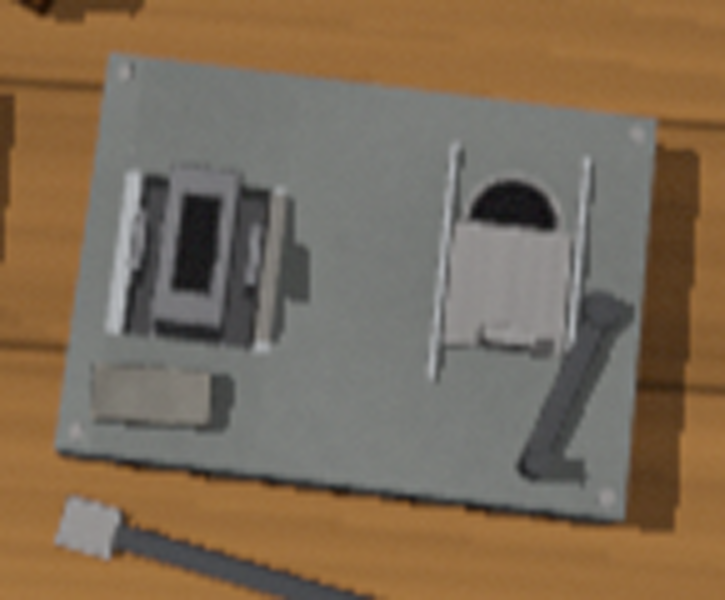

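View pics/scenec.png

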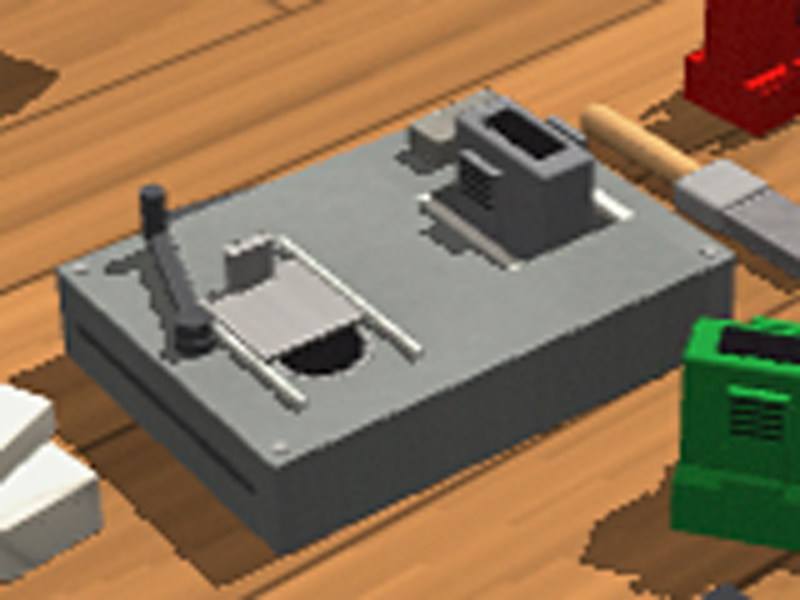

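The top crop shows the deck corners at crop pixels (110,55), (657,120), (622,521) and (57,452), the shutter tab at about (515,338) and the lever pin at about (530,468). The lever is open and the shutter is partly open.

```bash
cat > h.py <<'E'
import numpy as np, cv2
def load(n): return np.load(f"pics/{n}.npz")
def f_of(d): return 210/np.tan(np.radians(float(d["vfov"]))/2)
def onplane(d,u,v,z):
    f=f_of(d); r=np.array([(u-d["cx"])/f,(v-d["cy"])/f,1.0]); R=d["R"]; C=-R.T@d["t"]; w=R.T@r
    return C+w*(z-C[2])/w[2]
def proj(d,X):
    c=d["R"]@np.array(X)+d["t"]; f=f_of(d); return [f*c[0]/c[2]+float(d["cx"]),f*c[1]/c[2]+float(d["cy"])]
def cloud(d):
    z=d["z_map"]; v,u=np.mgrid[:420,:560]; f=f_of(d)
    c=np.stack([(u-d["cx"])/f*z,(v-d["cy"])/f*z,z],-1); return (c-d["t"])@d["R"]
E
python3 - <<'E'
from h import *
from scipy.optimize import least_squares
d=load("top0")
P=[(110,55),(657,120),(622,521),(57,452)]
L=np.array([(105,145),(105,-145),(-105,-145),(-105,145)])/1000
W=np.array([onplane(d,240+(u+.5)/5-.5,170+(v+.5)/5-.5,.056)[:2] for u,v in P]); print(W)
def T(p,l): c,s=np.cos(p[2]),np.sin(p[2]); return p[:2]+l@np.array([[c,s],[-s,c]])
r=least_squares(lambda p:(T(p,L)-W).ravel(),[.5,0,0]); p=r.x; print(p,r.fun*1000)
for nm,u,v,z in [("tab",512,330,.086),("pin",540,460,.094),("cass top",200,240,.102),("pivot",605,310,.07)]:
    w=onplane(d,240+u/5,170+v/5,z)[:2]; c,s=np.cos(p[2]),np.sin(p[2]); q=w-p[:2]; print(nm,w,[(c*q[0]+s*q[1])*1e3,(-s*q[0]+c*q[1])*1e3])
C=cloud(d); m=np.hypot(C[...,0]-p[0],C[...,1]-p[1])<.1
for h in [.056]: print("deck med z",np.median(C[...,2][m]))
E
```

```text
[[ 0.7089334   0.07852491]
 [ 0.6923887  -0.21010337]
 [ 0.48292786 -0.1968494 ]
 [ 0.49910618  0.08964185]]
[ 0.59583904 -0.0596965  -0.05725896] [ 0.03156968  0.53204427 -0.01975755 -0.36440584 -0.21475872 -1.60056191
  0.20294658  1.43292348]
tab [ 0.57062051 -0.13516019] [np.float64(-20.85858466739199), np.float64(-76.78321383244618)]
pin [ 0.50617185 -0.14997383] [np.float64(-84.35387231223001), np.float64(-95.26081932861652)]
cass top [0.60300904 0.02275048] [np.float64(2.440001260655918), np.float64(82.72218736048872)]
pivot [ 0.58647041 -0.1840552 ] [np.float64(-2.2365106604992087), np.float64(-124.69103860427616)]
deck med z 0.05547801215371404
```

```bash
cat >> h.py <<'E'
BOX=np.array([.5958,-.0597,-.0573])
def b2w(x,y,z): # mm box frame, z mm above bench -> world m
    c,s=np.cos(BOX[2]),np.sin(BOX[2]); return np.array([BOX[0]+(c*x-s*y)/1e3,BOX[1]+(s*x+c*y)/1e3,z/1e3])
def w2b(w):
    c,s=np.cos(BOX[2]),np.sin(BOX[2]); q=np.array(w[:2])-BOX[:2]; return np.array([(c*q[0]+s*q[1])*1e3,(-s*q[0]+c*q[1])*1e3,w[2]*1e3])
def goto(targets):  # list of (x,y,z mm box, yaw rel box)
    from station import manip
    from scipy.spatial.transform import Rotation as Ro
    s=manip.sense(); R=Ro.from_quat(s["tool_rot"]).as_matrix(); yaw=np.arctan2(R[1,0],R[0,0])
    print("t",s["t"],"tcp box",w2b(s["tcp_pos"]).round(1),"yaw rel",round(yaw-BOX[2],3),"q",s["q"].round(2),"F",s["force"].round(1),"gap",round(s["finger_gap"]*85.4,1))
    for x,y,z,a in targets:
        dp=R.T@(b2w(x,y,z)-s["tcp_pos"])*100; r=-(a+BOX[2]-yaw); r=(r+np.pi)%(2*np.pi)-np.pi
        print((x,y,z,a),"dp cm",dp.round(2),"roll",round(r,3))
E
python3 - <<'E'
from h import *
d=load("top0"); print("mallet head",onplane(d,468,244,.05),"handle top",onplane(d,494,234,.21))
goto([(-50,-70,200,0),(-50,-70,200,np.pi)])
E
```

```text
mallet head [ 0.57654457 -0.46315435  0.05      ] handle top [ 0.57687947 -0.45135752  0.21      ]
t 0.15 tcp box [-288.3 -516.7  249.6] yaw rel 0.519 q [-1.29  0.53  1.43 -0.    1.18 -0.18] F [0.3 0.4 0.4] gap 85.2
(-50, -70, 200, 0) dp cm [ 42.85 -26.95   5.01] roll 0.519
(-50, -70, 200, 3.141592653589793) dp cm [ 42.85 -26.95   5.01] roll -2.623
```

```bash
python3 -m creep '{"claw":[0,0,0,0,0,0,0,0,0,0,0,0],"dp":[[2,-1.3,0],[6,-3.8,0],[10,-6.3,0],[14,-8.8,0],[18,-11.3,0],[22,-13.8,0.5],[26,-16.4,1],[30,-18.9,2],[34,-21.4,3],[38,-23.9,4],[41,-25.8,5],[42.8,-26.9,5]],"roll":[0,0.05,0.1,0.15,0.2,0.25,0.3,0.35,0.4,0.45,0.5,0.519]}' 20
python3 -c "
from h import *
goto([(-50,-70,87,0),(-48,-70,87,0)])"
```

```text
t: 1.35
tcp_pos: [0.5418, -0.1247, 0.1987]
tool_rot: [1.0, -0.028, -0.002, -0.001]
force: [-0.0, -0.6, -0.0]
finger_gap: -0.002
t 1.35 tcp box [-50.2 -68.  198.7] yaw rel 0.002 q [-0.43  0.5   1.66  0.    0.98  1.2 ] F [-0.  -0.6 -0. ] gap -0.1
(-50, -70, 87, 0) dp cm [ 0.05  0.22 11.17] roll 0.002
(-48, -70, 87, 0) dp cm [ 0.25  0.22 11.17] roll 0.002
```

```bash
python3 - <<'E'
from h import *
from station import imaging
d=imaging.snapshot("wrist"); cv2.imwrite("pics/w1.png",d["image"][:,:,::-1]); np.savez("pics/w1.npz",**d)
im=d["image"][:,:,::-1].copy()
for P in [(-21,-75,86),(-84,-95,94),(-2,-122,71),(-2,-34,56),(105,-145,56),(0,85,102)]:
    u,v=proj(d,b2w(*P)); print(P,round(u),round(v)); cv2.circle(im,(int(u),int(v)),3,(0,0,255),1)
cv2.imwrite("pics/w1m.png",im)
E
```

```text
(-21, -75, 86) 290 168
(-84, -95, 94) 319 264
(-2, -122, 71) 360 135
(-2, -34, 56) 230 133
(105, -145, 56) 403 -42
(0, 85, 102) 15 136
```

View pics/w1m.png

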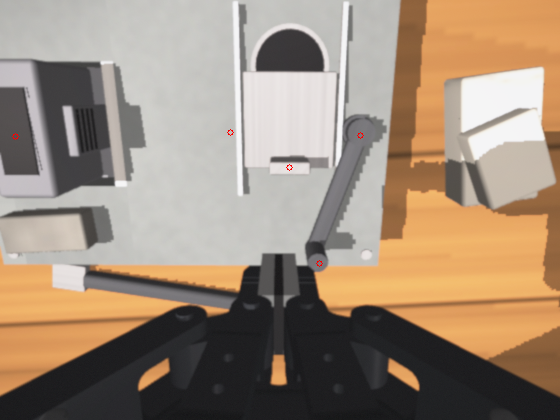

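The wrist view confirms the model: the tab is at (290,168) and the pin at (319,264), both under their predicted marks. Next I descend and push the shutter.

```bash
python3 -m creep '{"claw":[0,0,0,0,0,0,0,0,0,0,0,0],"dp":[[0,0.2,4],[0,0.2,8],[0,0.2,10],[0,0.2,11.2],[0.5,0.2,11.2],[1,0.2,11.2],[1.5,0.2,11.2],[2,0.2,11.2],[2.5,0.2,11.2],[3,0.2,11.2],[3.5,0.2,11.2],[3.8,0.2,11.2]],"roll":[0,0,0,0,0,0,0,0,0,0,0,0]}'
python3 -c "
from h import *
goto([(-3,-70,87,0)])"
```

```text
t: 2.6
tcp_pos: [0.5803, -0.1321, 0.0886]
tool_rot: [1.0, -0.029, 0.0, 0.0]
force: [-3.2, -0.9, 2.0]
finger_gap: -0.001
t 2.6 tcp box [-11.3 -73.2  88.6] yaw rel 0.0 q [-0.41  0.71  1.63  0.    0.8   1.22] F [-3.2 -0.9  2. ] gap -0.0
(-3, -70, 87, 0) dp cm [ 0.83 -0.32  0.16] roll 0.0
```

```bash
python3 -m creep '{"claw":[0,0,0,0,0],"dp":[[0.3,0,0],[0.6,0,0],[0.8,0,0],[1.0,0,0],[1.0,0,0]],"roll":[0,0,0,0,0]}'
python3 -c "
from h import *
goto([(-3,-70,87,0)])"
```

```text
t: 3.1
tcp_pos: [0.5895, -0.1325, 0.0882]
tool_rot: [1.0, -0.029, -0.0, -0.0]
force: [-3.2, -0.2, 2.5]
finger_gap: 0.0
t 3.1 tcp box [ -2.1 -73.1  88.2] yaw rel 0.0 q [-0.41  0.72  1.61  0.    0.82  1.22] F [-3.2 -0.2  2.5] gap 0.0
(-3, -70, 87, 0) dp cm [-0.09 -0.31  0.12] roll 0.0
```

```bash
python3 -m creep '{"claw":[0,0,0],"dp":[[0.15,0,0],[0.3,0,0],[0.3,0,0]],"roll":[0,0,0]}'
python3 -c "
from h import *
goto([])"
```

```text
t: 3.4
tcp_pos: [0.5896, -0.1324, 0.0882]
tool_rot: [1.0, -0.028, -0.004, -0.001]
force: [-8.6, -0.4, 7.7]
finger_gap: 0.001
t 3.4 tcp box [ -2.  -73.   88.2] yaw rel 0.001 q [-0.4   0.72  1.6  -0.    0.83  1.22] F [-8.6 -0.4  7.7] gap 0.1
```

```bash
python3 -m creep '{"claw":[0,0,0,0,0],"dp":[[-1,0,0],[-3.3,0,0],[-4,0,-2],[-4.8,0,-7],[-4.8,0,-9]],"roll":[0,0,0,0,0]}'
python3 - <<'E'
from h import *
from station import imaging
goto([])
d=imaging.snapshot("wrist"); np.savez("pics/w2.npz",**d)
im=d["image"][:,:,::-1].copy()
for P in [(12,-75,86),(-84,-95,94)]:
    u,v=proj(d,b2w(*P)); print(P,round(u),round(v)); cv2.circle(im,(int(u),int(v)),3,(0,0,255),1)
cv2.imwrite("pics/w2m.png",im)
E
```

```text
t: 3.9
tcp_pos: [0.5462, -0.1307, 0.1813]
tool_rot: [1.0, -0.029, 0.003, 0.001]
force: [0.7, -1.0, -0.1]
finger_gap: 0.001
t 3.9 tcp box [-45.4 -73.7 181.3] yaw rel -0.0 q [-0.43  0.53  1.67  0.    0.94  1.19] F [ 0.7 -1.  -0.1] gap 0.1
(12, -75, 86) 280 126
(-84, -95, 94) 312 284
```

View pics/w2m.png

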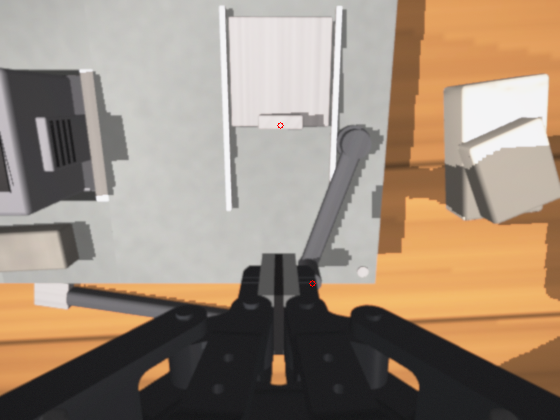

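The shutter is home, with the tab at (280,121) against a predicted (280,126). Next is the lever pin, which I'll straddle with the jaws lying along the pin's direction of travel.

```bash
python3 - <<'E'
from h import *
goto([(-84,-95,150,-.32),(-84,-95,93,-.32)])
E
```

```text
t 3.95 tcp box [-43.4 -74.3 183.9] yaw rel -0.0 q [-0.43  0.53  1.66  0.    0.94  1.19] F [ 0.3 -0.2  1.1] gap 0.2
(-84, -95, 150, -0.32) dp cm [-4.1   2.06  3.35] roll 0.32
(-84, -95, 93, -0.32) dp cm [-4.17  2.04  9.05] roll 0.32
```

```bash
python3 -m creep '{"claw":[3,3,3,3,3,3],"dp":[[-1.5,0.8,0.5],[-3,1.6,1.5],[-4.1,2.0,2.5],[-4.1,2.0,3],[-4.1,2.0,3],[-4.1,2.0,3]],"roll":[0.1,0.2,0.3,0.32,0.32,0.32]}'
python3 - <<'E'
from h import *
goto([(-84,-95,93,-.32)])
from station import imaging
d=imaging.snapshot("wrist"); np.savez("pics/w3.npz",**d)
im=d["image"][:,:,::-1].copy()
for P in [(-84,-95,94)]:
    u,v=proj(d,b2w(*P)); print(P,round(u),round(v)); cv2.circle(im,(int(u),int(v)),3,(0,0,255),1)
cv2.imwrite("pics/w3m.png",im)
goto([(-84,-95,93,-.32)])
E
```

```text
t: 4.55
tcp_pos: [0.5039, -0.148, 0.1484]
tool_rot: [0.982, -0.187, 0.001, 0.0]
force: [-0.6, 0.4, 0.1]
finger_gap: 0.353
t 4.55 tcp box [-86.7 -93.4 148.4] yaw rel -0.318 q [-0.5   0.54  1.78  0.    0.82  1.45] F [-0.6  0.4  0.1] gap 30.1
(-84, -95, 93, -0.32) dp cm [0.3  0.07 5.54] roll 0.002
(-84, -95, 94) 281 239
t 4.6 tcp box [-86.7 -93.3 148.6] yaw rel -0.318 q [-0.5   0.54  1.78  0.    0.82  1.45] F [-0.   0.  -0.2] gap 30.1
(-84, -95, 93, -0.32) dp cm [0.3  0.07 5.56] roll 0.002
```

View pics/w3m.png

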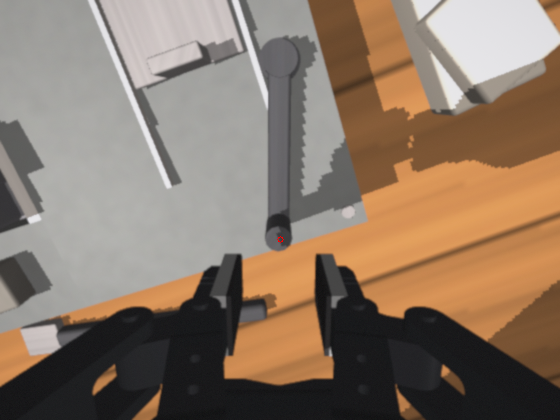

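The pin at (279,239) is centred between the open jaws, so I'll go down over it.

```bash
python3 -m creep '{"claw":[3,3,3,3,3],"dp":[[0.3,0.05,2],[0.3,0.05,3.5],[0.3,0.05,4.8],[0.3,0.05,5.5],[0.3,0.05,5.5]],"roll":[0,0,0,0,0]}'
python3 - <<'E'
from h import *
th=[.32,.5,.7,.9,1.1,1.3,1.45,1.57,1.65]
goto([(-2-88*np.cos(t),-122+88*np.sin(t),93,-min(t,1.3)) for t in th])
E
```

```text
t: 5.1
tcp_pos: [0.505, -0.149, 0.0925]
tool_rot: [0.982, -0.187, -0.001, -0.0]
force: [-0.6, -0.2, 0.8]
finger_gap: 0.352
t 5.1 tcp box [-85.5 -94.4  92.5] yaw rel -0.319 q [-0.5   0.64  1.81  0.    0.69  1.45] F [-0.6 -0.2  0.8] gap 30.0
(np.float64(-85.5327167912548), np.float64(-94.31814266578164), 93, -0.32) dp cm [-0.   -0.01 -0.05] roll 0.001
(np.float64(-79.2272654463528), np.float64(-79.81055260283014), 93, -0.5) dp cm [ 0.14 -1.58 -0.05] roll 0.181
(np.float64(-69.30611248103499), np.float64(-65.3088435230832), 93, -0.7) dp cm [ 0.63 -3.27 -0.05] roll 0.381
(np.float64(-56.70167720781846), np.float64(-53.067231952781455), 93, -0.9) dp cm [ 1.44 -4.83 -0.05] roll 0.581
(np.float64(-41.916458685450806), np.float64(-43.57375231459369), 93, -1.1) dp cm [ 2.55 -6.19 -0.05] roll 0.781
(np.float64(-25.539896918963688), np.float64(-37.20687968328701), 93, -1.3) dp cm [ 3.9  -7.31 -0.05] roll 0.981
(np.float64(-12.604243704328262), np.float64(-34.64125678869222), 93, -1.3) dp cm [ 5.05 -7.96 -0.06] roll 0.981
(np.float64(-2.0700767505445272), np.float64(-34.00002790199855), 93, -1.3) dp cm [ 6.03 -8.35 -0.06] roll 0.981
(np.float64(4.962638214992579), np.float64(-34.27587749605513), 93, -1.3) dp cm [ 6.7  -8.55 -0.06] roll 0.981
```

```bash
python3 -m creep '{"claw":[3,3,3,3,3,3,3,3,3,3,3,3],"dp":[[0.05,-0.8,0],[0.14,-1.6,0],[0.35,-2.4,0],[0.63,-3.25,0],[1.0,-4.05,0],[1.44,-4.85,0],[1.97,-5.52,0],[2.55,-6.2,0],[3.2,-6.78,0],[3.9,-7.3,0],[4.5,-7.65,0],[5.05,-7.95,0]],"roll":[0.09,0.18,0.28,0.38,0.48,0.58,0.68,0.78,0.88,0.98,0.98,0.98]}'
python3 - <<'E'
from h import *
th=[1.45,1.57,1.65]
goto([(-2-88*np.cos(t),-122+88*np.sin(t),93,-min(t,1.3)) for t in th])
E
```

```text
t: 6.3
tcp_pos: [0.5812, -0.0935, 0.0936]
tool_rot: [0.779, -0.627, -0.001, 0.0]
force: [-0.7, 0.7, -1.6]
finger_gap: 0.348
t 6.3 tcp box [-12.6 -34.6  93.6] yaw rel -1.298 q [-0.35  0.7   1.65  0.    0.8   2.58] F [-0.7  0.7 -1.6] gap 29.7
(np.float64(-12.604243704328262), np.float64(-34.64125678869222), 93, -1.3) dp cm [0.   0.   0.06] roll 0.002
(np.float64(-2.0700767505445272), np.float64(-34.00002790199855), 93, -1.3) dp cm [ 0.23 -1.03  0.05] roll 0.002
(np.float64(4.962638214992579), np.float64(-34.27587749605513), 93, -1.3) dp cm [ 0.44 -1.7   0.05] roll 0.002
```

```bash
python3 -m creep '{"claw":[3,3,3,3,3],"dp":[[0.1,-0.5,0],[0.23,-1.0,0],[0.35,-1.4,0],[0.44,-1.7,0],[0.44,-1.7,0]],"roll":[0,0,0,0,0]}'
python3 - <<'E'
from h import *
goto([])
E
```

```text
t: 6.8
tcp_pos: [0.5999, -0.0951, 0.0934]
tool_rot: [0.779, -0.628, 0.001, -0.0]
force: [-0.1, -0.3, -0.5]
finger_gap: 0.354
t 6.8 tcp box [  6.1 -35.1  93.4] yaw rel -1.3 q [-0.34  0.71  1.6  -0.    0.83  2.59] F [-0.1 -0.3 -0.5] gap 30.2
```

```bash
python3 -m creep '{"claw":[3,3,3],"dp":[[0.05,-0.2,0],[0.1,-0.4,0],[0.1,-0.4,0]],"roll":[0,0,0]}'
python3 - <<'E'
from h import *
goto([])
from station import imaging
for n in ["wrist","top"]:
    d=imaging.snapshot(n); np.savez(f"pics/{n}4.npz",**d)
    im=d["image"][:,:,::-1].copy()
    for P in [(-2,-34,94)]:
        u,v=proj(d,b2w(*P)); print(P,round(u),round(v))
        if n=="top": cv2.circle(im,(int(u),int(v)),2,(0,0,255),1)
    if n=="top": im=cv2.resize(im[150:290,220:400],None,fx=4,fy=4)
    cv2.imwrite(f"pics/{n}4m.png",im)
E
```

```text
t: 7.1
tcp_pos: [0.6016, -0.095, 0.0932]
tool_rot: [0.779, -0.627, -0.001, 0.001]
force: [-5.0, -1.1, 2.7]
finger_gap: 0.353
t 7.1 tcp box [  7.8 -34.9  93.2] yaw rel -1.299 q [-0.34  0.72  1.59 -0.    0.84  2.59] F [-5.  -1.1  2.7] gap 30.2
(-2, -34, 94) 307 307
(-2, -34, 94) 326 226
```

View pics/wrist4m.png

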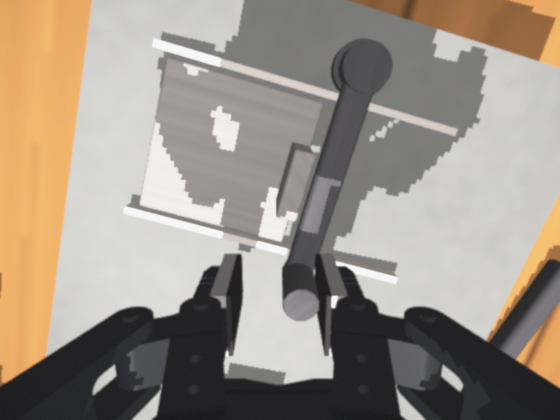

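View pics/top4m.png

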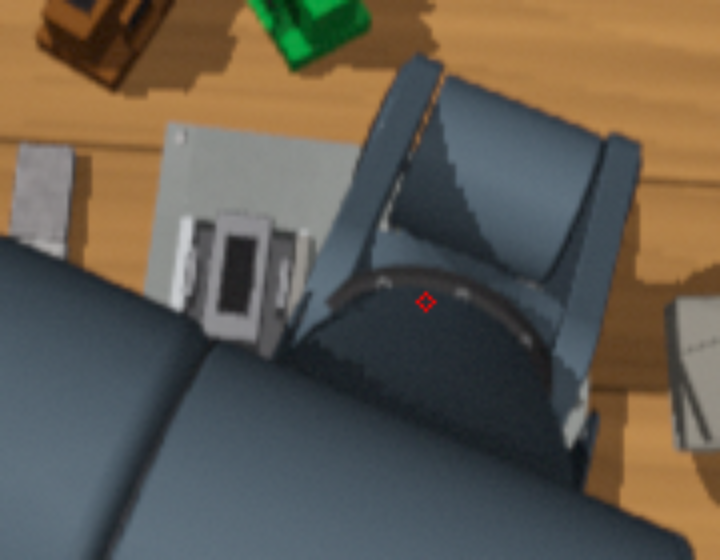

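The lever is across behind the tab: its arm runs parallel to the tab, the pin is at (300,305), and 5 N of reaction says it is at the stop. Next I back off 8 mm, rise and inspect.

```bash
python3 -m creep '{"claw":[3,3,3,3,3,3,3],"dp":[[-0.1,0.4,0],[-0.2,0.9,0],[-0.2,0.9,-2],[-0.2,0.9,-5],[-0.2,0.9,-8],[-0.2,0.9,-9],[-0.2,0.9,-9]],"roll":[0,0,0,0,0,0,0]}'
python3 - <<'E'
from h import *
goto([(0,85,190,0),(0,85,190,-.3)])
E
```

```text
t: 7.9
tcp_pos: [0.5952, -0.0951, 0.1851]
tool_rot: [0.778, -0.628, 0.002, -0.001]
force: [0.0, 0.2, -0.3]
finger_gap: 0.352
t 7.9 tcp box [  1.4 -35.4 185.1] yaw rel -1.3 q [-0.34  0.58  1.56  0.    1.01  2.58] F [ 0.   0.2 -0.3] gap 30.1
(0, 85, 190, 0) dp cm [-11.64  -3.09  -0.51] roll -1.3
(0, 85, 190, -0.3) dp cm [-11.64  -3.09  -0.51] roll -1.0
```

```bash
python3 -m creep '{"claw":[8.5,8.5,8.5,8.5,8.5,8.5,8.5,8.5,8.5,8.5,8.5,8.5],"dp":[[-0.5,-0.1,-0.5],[-2,-0.5,-1],[-4,-1,-1.5],[-6,-1.6,-1.5],[-8,-2.1,-1.5],[-10,-2.6,-1.5],[-11,-2.9,-1.5],[-11.6,-3.1,-1.5],[-11.6,-3.1,-1.5],[-11.6,-3.1,-1.5],[-11.6,-3.1,-1.5],[-11.6,-3.1,-1.5]],"roll":[-0.12,-0.26,-0.4,-0.54,-0.68,-0.82,-0.96,-1.1,-1.2,-1.3,-1.3,-1.3]}'
python3 - <<'E'
from h import *
from station import imaging
goto([(0,85,85,0)])
for n in ["wrist","scene"]:
    d=imaging.snapshot(n); np.savez(f"pics/{n}5.npz",**d)
    im=d["image"][:,:,::-1].copy()
    for P in [(-2,-34,94),(12,-75,86),(0,117,81),(0,53,81),(0,85,102)]:
        u,v=proj(d,b2w(*P)); print(P,round(u),round(v)); 
        if n=="wrist": cv2.circle(im,(int(u),int(v)),2,(0,0,255),1)
    if n=="scene": im=cv2.resize(im[170:290,180:340],None,fx=5,fy=5)
    cv2.imwrite(f"pics/{n}5m.png",im)
E
```

```text
t: 9.1
tcp_pos: [0.599, 0.0252, 0.1969]
tool_rot: [1.0, -0.03, -0.001, -0.0]
force: [0.1, -0.6, 0.7]
finger_gap: 0.997
t 9.1 tcp box [ -1.7  85.  196.9] yaw rel -0.002 q [-0.14  0.56  1.55  0.    1.04  1.49] F [ 0.1 -0.6  0.7] gap 85.1
(0, 85, 85, 0) dp cm [ 0.2  -0.   11.19] roll -0.002
(-2, -34, 94) 466 216
(12, -75, 86) 527 191
(0, 117, 81) 230 208
(0, 53, 81) 326 208
(0, 85, 102) 278 217
(-2, -34, 94) 247 214
(12, -75, 86) 237 224
(0, 117, 81) 294 199
(0, 53, 81) 275 207
(0, 85, 102) 284 196
```

View pics/wrist5m.png

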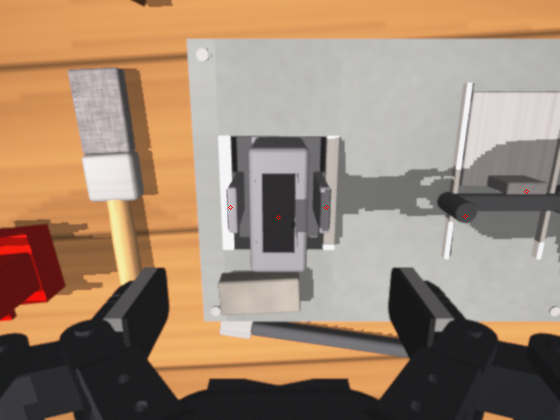

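View pics/scene5m.png

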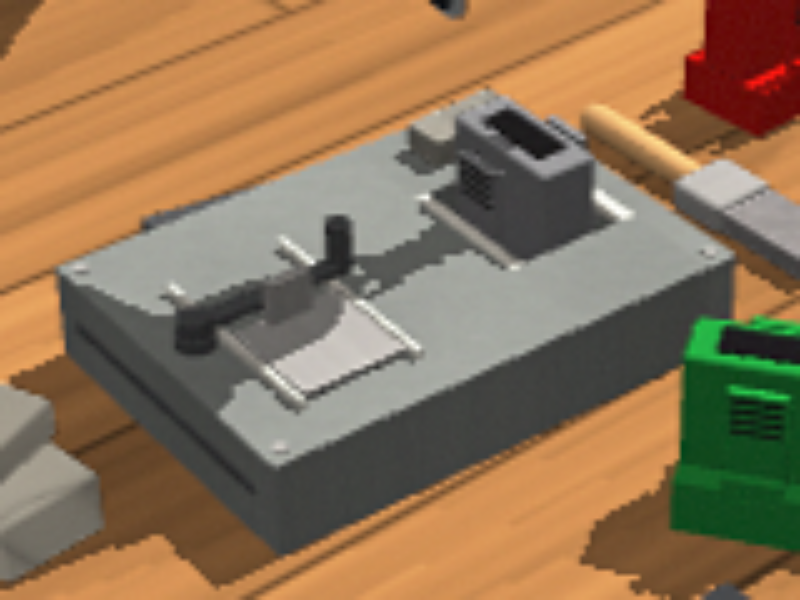

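```bash
python3 - <<'E'
from h import *
d=load("wrist5"); C=cloud(d)
for nm,(u,v) in dict(lipL=(226,160),lipR=(333,160),catchL=(233,205),catchR=(323,203),core=(278,160),coreF=(278,262),pin=(463,208),tab=(515,182),coreL=(253,205),coreR=(303,205),deck=(400,100)).items():
    print(nm,w2b(C[v,u]).round(1))
E
```

```text
lipL [ 28.2 121.9  57.3]
lipR [27.9 46.2 56.5]
catchL [  6.1 113.2  95.9]
catchR [ 7.7 57.4 97.6]
core [ 35.1  85.1 101.6]
coreF [-30.3  85.2 101. ]
pin [  3.3 -31.4  94. ]
tab [ 17.9 -67.6  84.3]
coreL [  7.9 100.3 102.3]
coreR [ 69.6  85.  320.4]
deck [68.7  2.1 55.6]
```

Catches are at y ≈ 113 and 57 (mean 85.3), top z ≈ 96, core top z ≈ 102, and the lips are almost flush with the deck. All of this agrees with the model. Pin and arm are locked. Descending over the grey cassette.

```bash
python3 -m creep '{"claw":[8.5,8.5,8.5,8.5,8.5,8.5,8.5],"dp":[[0.3,0,3],[0.4,0,6],[0.4,0,8.5],[0.4,0,10],[0.4,0,11],[0.4,0,11.5],[0.4,0,11.5]],"roll":[0,0,0,0,0,0,0]}'
python3 - <<'E'
from h import *
goto([(2,85,81,0)])
from station import imaging
d=imaging.snapshot("wrist"); cv2.imwrite("pics/w6.png",d["image"][:,:,::-1])
E
```

```text
t: 9.9
tcp_pos: [0.6038, 0.0249, 0.0833]
tool_rot: [1.0, -0.029, 0.0, -0.0]
force: [-0.2, -0.1, 0.3]
finger_gap: 0.995
t 9.9 tcp box [ 3.1 84.9 83.3] yaw rel -0.0 q [-0.14  0.73  1.61  0.    0.81  1.48] F [-0.2 -0.1  0.3] gap 84.9
(2, 85, 81, 0) dp cm [-0.11 -0.01  0.23] roll -0.0
```

View pics/w6.png

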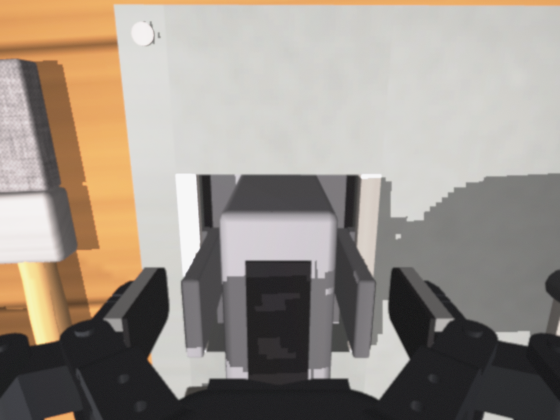

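The fingers straddle both catches (catch plates at about (203,295) and (355,295)), with equal gaps. Pinching.

```bash
python3 -m creep '{"claw":[6,4.5,4,4,4,4,4,4,4,4],"dp":[[-0.1,0,0.1],[-0.1,0,0.1],[-0.1,0,0.1],[-0.1,0,0.1],[-0.1,0,0.1],[-0.1,0,0.1],[-0.1,0,0.1],[-0.1,0,0.1],[-0.1,0,0.1],[-0.1,0,0.1]],"roll":[0,0,0,0,0,0,0,0,0,0]}' 50
python3 - <<'E'
from h import *
goto([])
from station import imaging
d=imaging.snapshot("wrist"); cv2.imwrite("pics/w7.png",d["image"][:,:,::-1])
E
```

```text
t: 10.95
tcp_pos: [0.6034, 0.025, 0.085]
tool_rot: [1.0, -0.029, 0.001, 0.0]
force: [-2.5, 0.3, 11.9]
finger_gap: 0.522
t 10.95 tcp box [ 2.7 85.  85. ] yaw rel -0.0 q [-0.14  0.72  1.61  0.    0.81  1.48] F [-2.5  0.3 11.9] gap 44.6
```

View pics/w7.png

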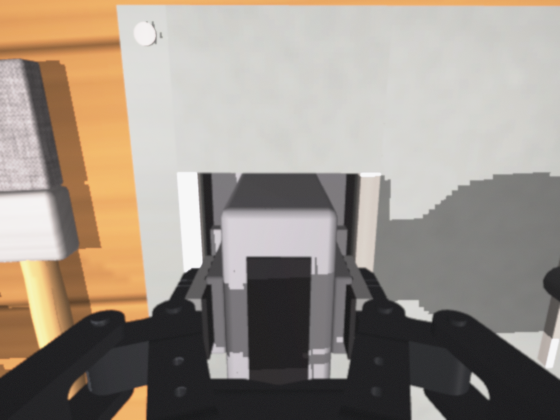

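```bash
python3 -m creep '{"claw":[4,4,4,4],"dp":[[0,0,-0.2],[0,0,-0.4],[0,0,-0.6],[0,0,-0.6]],"roll":[0,0,0,0]}'
python3 - <<'E'
from h import *
goto([])
E
```

```text
t: 11.4
tcp_pos: [0.6024, 0.025, 0.088]
tool_rot: [1.0, -0.029, -0.0, -0.0]
force: [-0.2, 0.2, -3.6]
finger_gap: 0.52
t 11.4 tcp box [ 1.8 84.9 88. ] yaw rel 0.0 q [-0.14  0.72  1.61 -0.    0.81  1.48] F [-0.2  0.2 -3.6] gap 44.4
```

The load is now 3.6 N, which is the cassette's weight alone. I'll lift slowly.

```bash
python3 -m creep '{"claw":[4,4,4,4,4],"dp":[[0,0,-0.2],[0,0,-0.5],[0,0,-0.8],[0,0,-1.0],[0,0,-1.0]],"roll":[0,0,0,0,0]}'
python3 - <<'E'
from h import *
goto([])
from station import imaging
d=imaging.snapshot("wrist"); cv2.imwrite("pics/w8.png",d["image"][:,:,::-1])
E
```

```text
t: 11.9
tcp_pos: [0.6029, 0.0249, 0.0988]
tool_rot: [1.0, -0.029, 0.0, 0.0]
force: [-0.1, -0.4, -3.8]
finger_gap: 0.52
t 11.9 tcp box [ 2.2 84.9 98.8] yaw rel 0.0 q [-0.14  0.7   1.61  0.    0.83  1.48] F [-0.1 -0.4 -3.8] gap 44.4
```

View pics/w8.png

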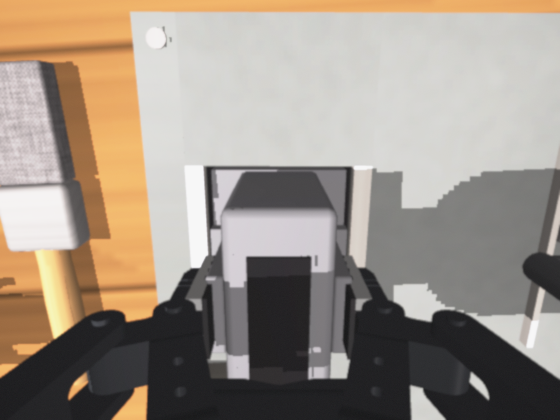

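The cassette rises with the gripper with no snag. I'll lift it the remaining ~13.5 cm.

```bash
python3 -m creep '{"claw":[4,4,4,4,4,4,4,4,4,4,4,4],"dp":[[0,0,-0.7],[0,0,-2],[0,0,-3.5],[0,0,-5],[0,0,-6.5],[0,0,-8],[0,0,-9.5],[0,0,-11],[0,0,-12.3],[0,0,-13.2],[0,0,-13.5],[0,0,-13.5]],"roll":[0,0,0,0,0,0,0,0,0,0,0,0]}'
python3 -m creep '{"claw":[4,4,4,4,4],"dp":[[0,0,0],[0,0,0],[0,0,0],[0,0,0],[0,0,0]],"roll":[0,0,0,0,0]}'
python3 - <<'E'
from h import *
goto([])
from station import imaging
for n in ["wrist","scene"]:
    d=imaging.snapshot(n); np.savez(f"pics/{n}9.npz",**d)
    im=d["image"][:,:,::-1].copy()
    if n=="scene":
        for P in [(0,85,156),(0,85,252)]: print(proj(d,b2w(*P)))
        im=cv2.resize(im[130:290,180:380],None,fx=3.7,fy=3.7)
    cv2.imwrite(f"pics/{n}9m.png",im)
goto([])
E
```

```text
t: 13.15
tcp_pos: [0.6026, 0.025, 0.2338]
tool_rot: [1.0, -0.029, 0.0, 0.0]
force: [0.5, 0.5, -3.4]
finger_gap: 0.525
t: 13.65
tcp_pos: [0.6025, 0.025, 0.233]
tool_rot: [1.0, -0.029, -0.0, -0.0]
force: [0.8, 0.4, -3.9]
finger_gap: 0.523
t 13.65 tcp box [  1.9  84.9 233. ] yaw rel 0.0 q [-0.14  0.52  1.51  0.    1.12  1.48] F [ 0.8  0.4 -3.9] gap 44.6
[np.float64(284.37068054782804), np.float64(178.74660844744136)]
[np.float64(284.3136097185648), np.float64(145.58744543239663)]
t 13.75 tcp box [  1.9  84.9 233.2] yaw rel 0.0 q [-0.14  0.52  1.51  0.    1.12  1.48] F [-0.2 -0.1 -3.8] gap 44.1
```

View pics/scene9m.png

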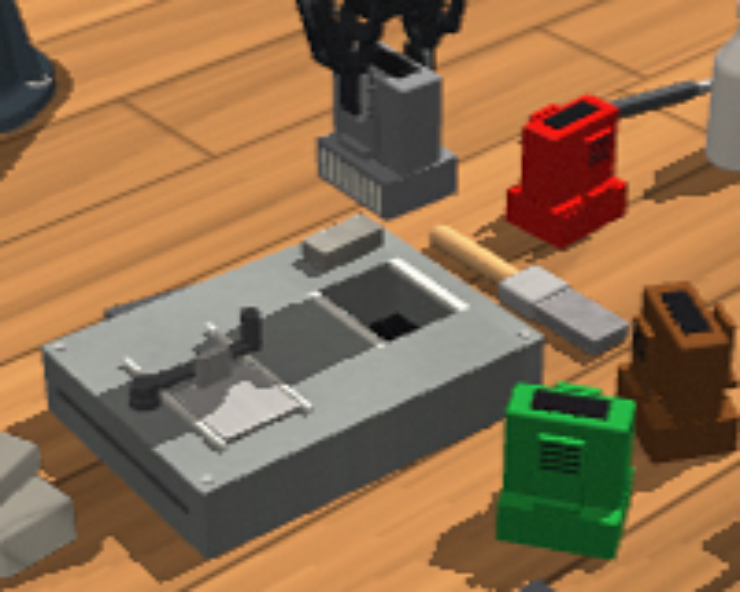

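View pics/wrist9m.png

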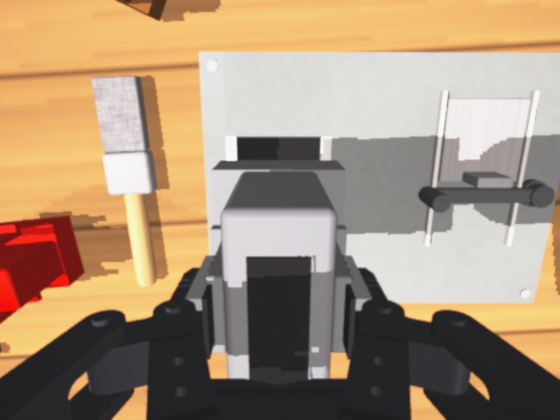

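The cassette is held upright above the box and centred over the well (crop pixel (388,150)). The lever is across behind the tab, the shutter is closed, and the other things on the bench are in place. Signing off.

```bash
python3 -c "
from station import workorder
print(workorder.sign_off())"
```

```text
the job is handed in; nothing more can be done
None
```

I handed the job in with the cassette in the gripper, upright and still, its underside about 10 cm above the deck. The hand-in reports no verdict.

- **Shutter:** I pushed it until it stopped. The push force rose from 3 to 9 N with no further movement.
- **Lever:** I swung it across behind the tab until it met about 5 N at its stop. The last pictures show it still locked and the shutter still closed.
- **Cassette:** I pinched both catches with a 50 N grip and lifted the cassette straight out. The load stayed at 3.4–3.9 N, which matches its weight, and nothing snagged. The brush, rubbing stone and the other things visible in the last pictures appear undisturbed. I judged that by eye and did not measure each one.

Two checks disagreed slightly:
- **Pinch width:** the gripper reads 44–45 mm where about 50 mm was expected across the pinched catches. I could not read the catch travel directly; that they are free is judged from the lift and the pictures.
- **Position along x:** after the lever swing, the wrist camera placed things about 3–4 mm further along the box's +x than my model. The shutter stop suggested only about 1 mm. Neither affected the moves.

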